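# Draw a guarded lock bolt with the hooked rod

## Task

The yellow stop gate of the roller lane has to be unlocked: take the blue-handled hooked rod from its white rack, reach it in through the mouth of the wire guard, hook it behind the red-knobbed bolt and draw the bolt fully home against its stop, then keep a steady pull of about 16 N on it for one second so that its catch seats. Then unhook and lay the rod back in both saddles of its rack the way it lay, let go, and leave the bolt drawn. Move the bolt only with the rod, never load the guard or its bolt with more than 22 N, do not drop or force the rod into its rack, and leave the other things on the table where they are.

Things in the scene. Friction and masses are not known exactly. Their poses are not given: they have to be found in the camera images.
- guard: Fixed steel wire guard (sizes in mm), 230 long (x), 138 wide (y), 90 high; yellow gate plate behind (x = 92, to z = 52), then a roller lane to x = 220, 45 high. Origin: on the table 48 mm or less behind (+x of) the bolt's knob. Roof: bars of radius 2 along y at z = 87, every 36 from x = -124. Inside only the knob stands above z = 33. Yaw up to 0.25 rad, on either side of the table.
- mouth (a point): Centre of the guard's open mouth, at its -x end: at x = -128, y = 0, z = 44 mm in the guard's frame, axes as the guard's. The opening is clear for 61 mm to either side (y) and for 40 mm up and down.
- bolt: Brass bolt with an upright post of radius 6 under a red ball of radius 11 mm. Origin: at table level under the post, axes as the guard's. Bare post z = 29 to 57, ball centre 68 mm; bolt bar top 29, brackets 33 mm. It slides along the guard's -x with 6 N of friction and stays where left. Its hidden rigid stop lies 26 to 50 mm from its start: feel for it (force above 10 N).
- rod: Hooked rod, about 0.22 kg. Origin: centre of its blue handle, 140 mm long (x), 22 wide (y, grip across this), 24 mm high. A steel shaft of radius 4 runs on the axis (z = 0) to x = 215, where a prong of the same radius turns to +y, slightly back, its centre line ending at x = 211, y = 24: the hook's inside looks to -x. Centre of mass about 15 mm ahead of the origin.
- rack: Fixed white rack: plate 330 x 60 x 4 mm with two saddles, 12 thick, at x = -255 and -145, flat seats at z = 40, 32 wide between arms that reach z = 58. Origin: on the table near the hook end. The rod lies in both saddles, its origin at about x = -200, y = 0, z = 52 mm, its x along the rack's x, prong level to the rack's +y. Grip it between the saddles.
- tape_roll: Bystander: brown tape roll, 96 mm across, 50 mm high; origin under its centre.
- label_roll: Bystander: white label roll, 84 mm across, 60 mm high; origin under its centre.
- sanitiser: Bystander: small bottle, 48 mm across, 110 mm high; origin under its centre.
- carton: Bystander: flat black carton, 140 x 75 x 45 mm; origin under its centre.
- core: Bystander: cardboard core, 40 mm across, 40 mm high, standing between guard and rack; origin under its centre.

How it is judged:
By the outcome, as a careful person would: the job done as asked, in the order asked, and still so for the second after the job is handed in, with the robot touching nothing.
It also fails if it takes over 72 s, if anything falls off the work surface, if the arm or the gripper's body presses on something with over 40 N, if the wrist force passes 120 N, or if a joint passes its speed limit or range.

## Robot

A 7-joint arm with a two-finger parallel gripper is mounted at the origin on the work surface. World frame = base frame: x ahead of the robot, y to its left, z up, the work surface at z = 0. Lengths are in m, angles in rad, forces in N, time in s.
With the tool pointing down it reaches from about 0.4 to 0.85 m from the base axis. Payload 4.5 kg.
Tool frame: the origin (TCP) lies on the centre line of the jaws, within the pads' length; the fingertips stand 22 mm ahead of it and the grasp point (between the pads) lies 3 mm ahead of it (robot.tips_ahead is the distance from the TCP to the fingertips, in m); z points along the fingers, y is the line along which they close (so a half turn about z gives the same grasp; the last joint's range is limited). The gripper opens to 85 mm and grips with 20 to 120 N. Pads are 22 mm wide; open, the fingers measure 114 mm over their backs; the gripper's body (76 mm by 85 mm) begins 54 mm behind the grasp point. The pads swing forward as they close: fully open they stand 13 mm farther back than shut.
Start: joints at [-1.138, 0.689, -0.195, 1.565, 0.157, 0.902, -0.215], TCP at [0.243, 0.576, 0.253] pointing down, gripper open.
Joint ranges: [-3.01, 3.01], [-0.46, 2.08], [-1.47, 1.51], [0.13, 2.56], [-1, 4.14], [0.04, 2.09], [-2.66, 2.66]. Speed limits (rad/s): [2.57, 2.57, 3.14, 3.14, 3.14, 3.14, 3.14].

## Interface

Orientations are given as [roll, pitch, yaw] about the fixed x, y, z axes, in that order (R = Rz(yaw) Ry(pitch) Rx(roll)).
In Python, from bench import robot gives the robot as it stands.
- The arm moves only by the tool move_arm, never from a script. Its argument "plan" is a list of rows, each an object with "grip": the finger opening in mm, from 0 to 85.4; "linear": the shift along the tool's x, y, z in units of 30 mm (1.0 is 30 mm), a list of three; "twist": the turn about the tool's z in rad. A call has 1 to 12 rows; each row shifts and turns the commanded pose from where the row before left it, along the tool's axes as they then stand; what a row does not reach is not made up. A row lasts 1/12 s, in which the tool goes at most 41.7 mm and 7.16 degrees, less where a joint would pass 70% of its speed; a pose out of reach is approached as far as the arm can. A call is refused whole if a number of a shift passes 1 or a number of a turn 0.125, either way. A call with a gripper value outside its range is refused whole. The fingers move at their own pace and stop on an object; the grip force is fixed at half the most. Time passes only in rows, so rows that do not move let the fingers close. It gives the time, the measured TCP pose, the force, the opening and the grip force at its end, in the units of the state.
- robot.observe(): the state, without advancing time (a new reading comes with each control period).
- robot.grab_frame(name): name is "side" or "top"; returns (picture, depth): 400x640x3 uint8, blue, green, red; 400x640 float32, m along the optical axis (not along the pixel's ray), 0 where there is no reading.
- robot.calibration(name): a dict with "vfov" (degrees; the focal length in pixels is half the picture's height over the tangent of half this angle, whatever the lens; pixels are square), "cx", "cy" (the principal point, pixels), "view" (4x4, takes a point from world to camera coordinates). Camera axes: x right, y down, z forward; pixel columns grow to the right and rows downward; lengths in m; the calibration is good to about 2 mm. A picture is of the moment at which its call begins. calibration takes no time and is no camera call.
- robot.job_done(): hands the job in; it is judged then, once.
The state is a dict: "time": time; "qpos": joint angles; "joint_vel": joint speeds; "tau": joint torques, N m; "eef_pos": TCP position; "orientation": TCP orientation; "ft_force": force on the tool from outside, world axes, zero at the start; "moment": the same for the moment, N m; "gripper_width": finger opening in m; "grip_force": force on a finger pad.
Only numpy, scipy, OpenCV 4.12 (cv2) and the standard library are available. Lean on these libraries where they do the work, as an engineer would, in place of code of your own. Each camera call takes 0.05 s, during which the arm holds its last target. There are 200 camera calls.

## Working session

There is one attempt and no reset: what is moved stays moved. The work goes in short steps, Python scripts to look and compute and a tool call to move; the robot and the scene stay as the last step left them, time stands still between calls to the robot, and variables do not carry over. Pictures are saved under pics/ and viewed, at most 10 in all, crops included, and the job is handed in when it is done.

Besides the shell and the picture viewer there is one more tool, called after "Call:" by a JSON object that holds its "api" and its "payload", one argument or row to a line. move_arm: Moves the arm, as the interface text tells. Its arguments: {"type":"object","properties":{"plan":{"type":"array","items":{"type":"object","properties":{"grip":{"type":"number"},"linear":{"type":"array","items":{"type":"number"}},"twist":{"type":"number"}}}}},"required":["plan"]}

```bash
mkdir -p pics; ls
cat > h.py <<'E'
import numpy as np, cv2
from bench import robot
def cal(n):
    c=robot.calibration(n); f=200/np.tan(np.radians(c['vfov'])/2)
    return f,c['cx'],c['cy'],np.array(c['view'])
def cloud(n,depth):
    f,cx,cy,V=cal(n); v,u=np.mgrid[:400,:640]
    P=np.stack([(u-cx)/f*depth,(v-cy)/f*depth,depth,np.ones_like(depth)],-1)
    return (P@np.linalg.inv(V).T)[...,:3]
def ray(n,u,v,z):
    f,cx,cy,V=cal(n); I=np.linalg.inv(V); d=I[:3,:3]@[(u-cx)/f,(v-cy)/f,1]; o=I[:3,3]
    return o+d*(z-o[2])/d[2]
def px(n,p):
    f,cx,cy,V=cal(n); q=V@np.r_[p,1]; return q[0]/q[2]*f+cx,q[1]/q[2]*f+cy
E
python3 - <<'E'
from h import *
o=robot.observe(); print(o); print(robot.tips_ahead)
for n in('side','top'):
    p,d=robot.grab_frame(n); cv2.imwrite(f'pics/{n}0.png',p); np.savez(f'{n}0.npz',p=p,d=d)
    c=robot.calibration(n); I=np.linalg.inv(c['view']); print(n,c['vfov'],c['cx'],c['cy'],I[:3,3].round(3),I[:3,2].round(3),(d>0).mean())
E
```

```text
pics
{'time': 0.0, 'qpos': array([-1.1381754 ,  0.69001496, -0.1945363 ,  1.56635964,  0.15729169,
        0.90248431, -0.21510967]), 'joint_vel': array([ 0.00027042, -0.00051181, -0.00112921, -0.00038387, -0.00179211,
       -0.00273784, -0.00083584]), 'tau': array([ 3.20705940e-04, -5.39609134e+01, -1.26685817e+00, -1.58546698e+01,
        9.04986664e-03,  9.33340198e-03,  9.76834315e-06]), 'eef_pos': array([0.24249934, 0.57536969, 0.25246108]), 'orientation': array([-3.13972202e+00,  1.11009852e-04,  2.74286054e+00]), 'ft_force': array([-0.21769972,  0.37056752, -0.49701371]), 'moment': array([ 0.03509658, -0.00663416, -0.04394874]), 'grip_force': 0.0, 'gripper_width': 0.08564728096342972}
0.022
side 47.65867674899409 325.22954488101965 201.03140207387474 [-0.06  -0.85   0.881] [ 0.455  0.649 -0.61 ] 0.98553515625
top 48.65260252750654 315.5209800758144 201.0000237731785 [0.462 0.004 1.308] [ 0.054 -0.007 -0.998] 0.9958125
```

View pics/top0.png

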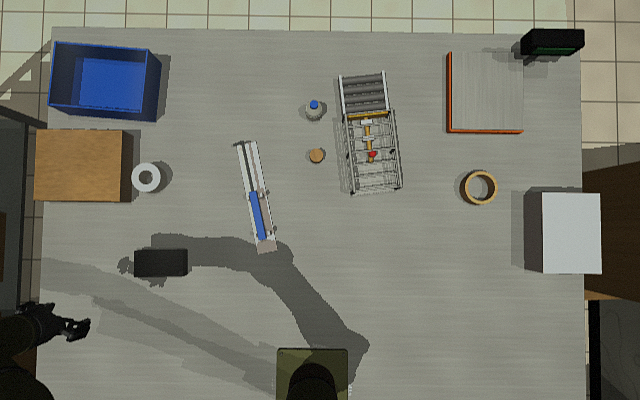

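View pics/side0.png

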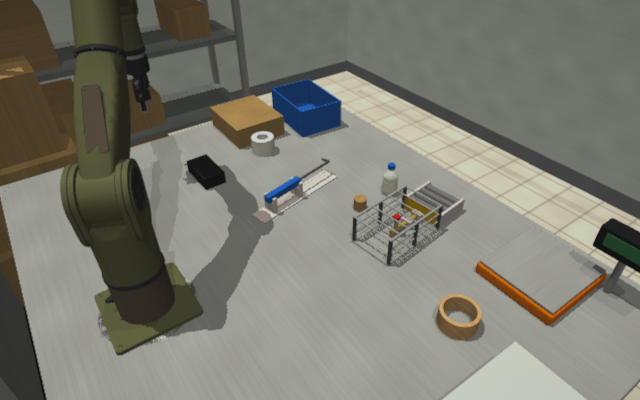

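The top view shows the rod with its handle at px (258,215), hook end (245,143) and prong to the left. The guard's mouth is at (370,193), the red knob at (373,155) and the core at (317,155). The rack and guard both point away from the robot.

```bash
cat > m.py <<'E'
from h import *
for n in('top','side'):
    D=np.load(f'{n}0.npz'); p,d=D['p'],D['d']; C=cloud(n,d.astype(float)); hsv=cv2.cvtColor(p,cv2.COLOR_BGR2HSV)
    X,Y,Z=C[...,0],C[...,1],C[...,2]
    H,S,V=[hsv[...,i].astype(int) for i in range(3)]
    print(n,'table z',np.median(Z[(abs(X-.45)<.05)&(abs(Y)<.03)]))
    m=(abs(H-110)<15)&(S>120)&(V>60)&(X<.8)&(X>.25)&(Y>0)&(Y<.35)&(Z<.09)&(Z>.03)
    m&=(Z>.055)
    q=C[m]; r=cv2.minAreaRect(q[:,:2].astype(np.float32)*1000); print('handle n',len(q),'rect',r,'z',np.percentile(q[:,2],[5,50,95]))
    # shaft & prong beyond handle
    g=(Z>.035)&(Z<.075)&(X>.5)&(X<.8)&(Y>.1)&(Y<.26)&~m&(S<70)
    q=C[g]; print('shaft n',len(q)); np.save(n+'shaft.npy',q)
    red=((H<6)|(H>174))&(S>150)&(V>60)&(X>.4)&(X<.85)&(Y<.1)&(Y>-.3)&(Z>.03)
    vv,uu=np.nonzero(red); print('red n',len(uu),'px',uu.mean(),vv.mean(),uu.min(),uu.max(),vv.min(),vv.max(),'ray z68',ray(n,uu.mean(),vv.mean(),.068), 'cloud',np.median(C[red],0))
    ye=(abs(H-25)<7)&(S>150)&(X>.6)&(X<.9)&(Y<0)&(Y>-.3)&(Z>.03)
    q=C[ye]; print('yel',len(q),cv2.minAreaRect(q[:,:2].astype(np.float32)*1000),np.percentile(q[:,2],[5,50,95]))
    hi=(Z>.078)&(Z<.1)&(X>.4)&(X<.95)&(Y<0)&(Y>-.3)
    q=C[hi]; print('guard top',len(q),cv2.minAreaRect(q[:,:2].astype(np.float32)*1000))
    ln=(Z>.03)&(Z<.1)&(X>.4)&(X<1)&(Y<-.02)&(Y>-.3)
    q=C[ln]; print('guard all',len(q),cv2.minAreaRect(q[:,:2].astype(np.float32)*1000))
    rk=(Z>.001)&(Z<.07)&(X>.3)&(X<.85)&(Y>.09)&(Y<.3)&(S<60)&(V>150)
    q=C[rk]; print('rack',len(q),cv2.minAreaRect(q[:,:2].astype(np.float32)*1000))
    if n=='top': cv2.imwrite('pics/topc.png',np.hstack([cv2.resize(p[130:260,220:290],None,fx=4.5,fy=4.5,interpolation=cv2.INTER_CUBIC),cv2.resize(p[65:195,325:415],None,fx=4.5,fy=4.5,interpolation=cv2.INTER_CUBIC)]))
    else: cv2.imwrite('pics/sidec.png',cv2.resize(p[145:275,250:450],None,fx=4,fy=4,interpolation=cv2.INTER_CUBIC))
E
python3 m.py
```

```text
top table z 1.3084150616375387
handle n 358 rect ((488.213134765625, 159.50634765625), (138.58705139160156, 21.210670471191406), 13.03652286529541) z [0.06038225 0.0638964  0.06837141]
shaft n 221
red n 36 px 372.1111111111111 153.5 369 375 151 156 ray z68 [ 0.66613227 -0.16276232  0.068     ] cloud [ 0.66458093 -0.16118327  0.07647582]
yel 141 ((719.5648803710938, -158.9315948486328), (134.04945373535156, 117.56807708740234), 7.9949469566345215) [0.03105522 0.05086643 0.08628623]
guard top 948 ((688.9581909179688, -121.74150085449219), (267.58026123046875, 212.82681274414062), 7.778435707092285)
guard all 3018 ((728.4928588867188, -118.2148666381836), (348.0506286621094, 209.8637237548828), 7.420107364654541)
rack 876 ((611.71435546875, 193.7451171875), (468.3599853515625, 204.10997009277344), 0.33741676807403564)
side table z -0.0021621149972562703
handle n 230 rect ((485.960205078125, 156.5082244873047), (139.43780517578125, 27.8250675201416), 11.19131088256836) z [0.05652258 0.06118088 0.06401329]
shaft n 143
red n 26 px 396.38461538461536 216.42307692307693 393 399 214 219 ray z68 [ 0.66725612 -0.16124553  0.068     ] cloud [ 0.66238738 -0.16590761  0.07306704]
yel 154 ((772.06689453125, -165.68148803710938), (151.12559509277344, 58.01087188720703), 69.72868347167969) [0.03153608 0.03991346 0.05137771]
guard top 817 ((685.1826171875, -123.37306213378906), (263.6019592285156, 217.4412078857422), 7.276939868927002)
guard all 2454 ((726.3234252929688, -119.29275512695312), (350.0803527832031, 216.09408569335938), 6.991223335266113)
rack 515 ((575.0108642578125, 195.60061645507812), (206.64083862304688, 540.8239135742188), 89.78949737548828)
```

View pics/topc.png

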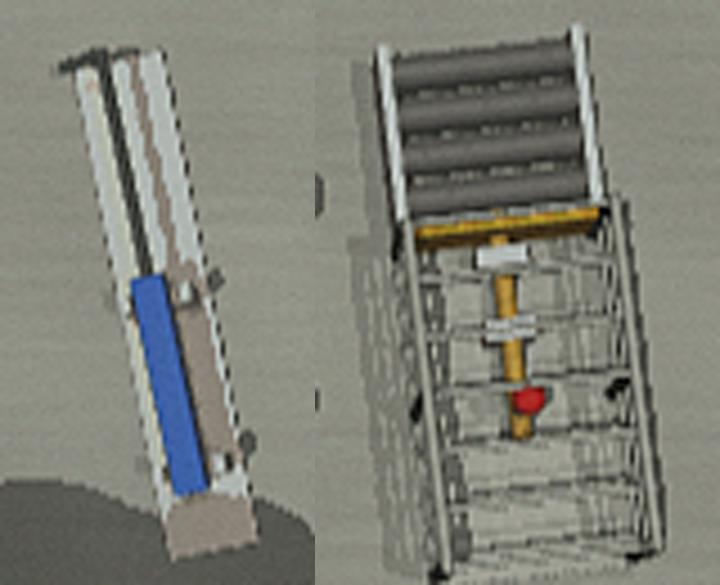

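View pics/sidec.png

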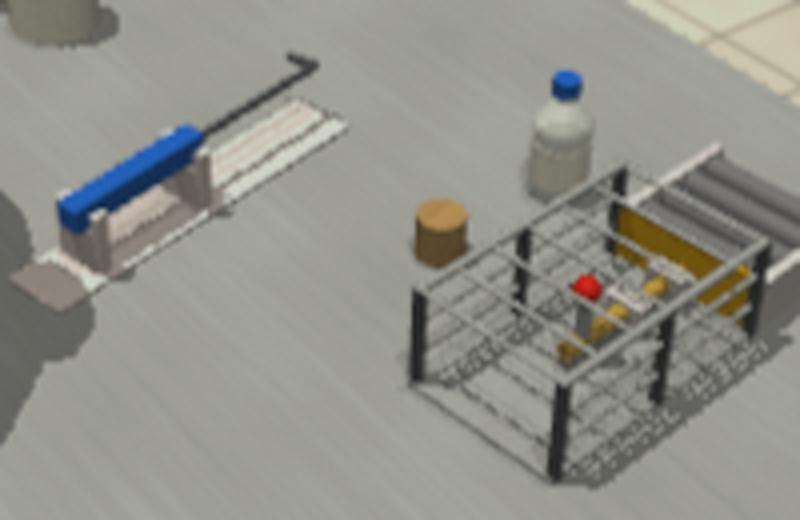

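The crops show the rod with its prong to the left (+y) and the bolt bar along the guard's axis, with the knob well inside. Next I refine yaw from rays at the known heights.

```bash
cat > m2.py <<'E'
from h import *
# zoomed crop -> pixel -> ray
L=lambda x,y:(220+(x+.5)/4.5-.5,130+(y+.5)/4.5-.5)
R=lambda x,y:(325+(x-315+.5)/4.5-.5,65+(y+.5)/4.5-.5)
def seg(t,a,b,z):
    A,B=ray('top',*a,z),ray('top',*b,z); print(t,A.round(4),B.round(4),'yaw',np.arctan2(*(B-A)[1::-1]).round(4))
seg('rail L',R(440,572),R(410,228),.088); seg('rail R',R(655,550),R(617,205),.088)
seg('lane L',R(405,215),R(383,50),.045); seg('lane R',R(602,205),R(577,30),.045)
seg('bolt',R(521,430),R(500,245),.029)
seg('shaft',L(148,275),L(100,65),.052); seg('prong',L(102,57),L(62,67),.052)
for n in('top','side'):
    D=np.load(f'{n}0.npz'); p,d=D['p'],D['d']; C=cloud(n,d.astype(float)); hsv=cv2.cvtColor(p,cv2.COLOR_BGR2HSV)
    X,Y,Z=np.moveaxis(C,2,0)
    H,S,V=[hsv[...,i].astype(int) for i in range(3)]
    # handle: blue mask, rays onto top plane
    m=(abs(H-110)<15)&(S>120)&(V>60)&(X<.8)&(X>.25)&(Y>0)&(Y<.35)&(Z<.09)&(Z>(.03 if n=='top' else .06))
    vv,uu=np.nonzero(m); q=np.array([ray(n,u,v,.064)[:2] for u,v in zip(uu,vv)]); c=q.mean(0); w=np.linalg.svd(q-c)[2][0]
    rect=cv2.minAreaRect(q.astype(np.float32)*1000); print(n,'handle',c,np.arctan(w[1]/w[0]),rect)
    c=np.array([.4875,.1585]); a=.215
    dx,dy=X-c[0],Y-c[1]; lx=dx*np.cos(a)+dy*np.sin(a); ly=-dx*np.sin(a)+dy*np.cos(a)
    g=(lx>.08)&(lx<.2)&(abs(ly)<.02)&(Z>.04)&(Z<.065)&(V<110)
    vv,uu=np.nonzero(g); q=np.array([ray(n,u,v,.054)[:2] for u,v in zip(uu,vv)]); k=np.polyfit(q[:,0],q[:,1],1); print('shaft',g.sum(),'yaw',np.arctan(k[0]),'y at .65',np.polyval(k,.65))
    g=(lx>.19)&(lx<.24)&(ly>.008)&(ly<.04)&(Z>.03)&(Z<.07)
    print('prong cloud',g.sum(),np.median(C[g],0) if g.any() else '', 'lx,ly',np.percentile(lx[g],[5,50,95]).round(4),np.percentile(ly[g],[5,50,95]).round(4))
    # gate: yellow
    ye=(abs(H-25)<8)&(S>130)&(X>.72)&(X<.8)&(Y<-.07)&(Y>-.23)&(Z>.042)&(Z<.06)
    q=C[ye]; k=np.polyfit(q[:,1],q[:,0],1); print('gate yaw',-np.arctan(k[0]),q.mean(0),q[:,1].min(),q[:,1].max())
    # core
    co=(X>.62)&(X<.73)&(Y>-.06)&(Y<.03)&(Z>.02)&(Z<.06); print('core',np.median(C[co],0))
E
python3 m2.py
```

```text
rail L [ 0.5554 -0.1062  0.088 ] [ 0.7693 -0.0855  0.088 ] yaw 0.0965
rail R [ 0.571  -0.2386  0.088 ] [ 0.7858 -0.2141  0.088 ] yaw 0.1134
lane L [ 0.7885 -0.0854  0.045 ] [ 0.8962 -0.07    0.045 ] yaw 0.1417
lane R [ 0.7971 -0.2121  0.045 ] [ 0.9114 -0.1953  0.045 ] yaw 0.1457
bolt [ 0.6529 -0.1631  0.029 ] [ 0.7739 -0.1485  0.029 ] yaw 0.12
shaft [0.5568 0.1749 0.052 ] [0.6902 0.2083 0.052 ] yaw 0.2454
prong [0.6954 0.2071 0.052 ] [0.6886 0.2324 0.052 ] yaw 1.8342
top handle [0.48793927 0.15921742] 0.23077126405816262 ((487.9385070800781, 159.1504669189453), (137.90199279785156, 20.63361358642578), 13.198472023010254)
shaft 114 yaw 0.22936704514250245 y at .65 0.19733728993386496
prong cloud 23 [0.68904535 0.22166535 0.05568061] lx,ly [0.2073 0.2106 0.2148] [0.0102 0.0192 0.0303]
gate yaw 0.12351150149956899 [ 0.78179904 -0.15100453  0.05127167] -0.20782208456667223 -0.0916793989508726
core [ 0.66143747 -0.00435189  0.03993861]
side handle [0.48428475 0.1531015 ] 0.23441346303781846 ((484.93267822265625, 152.9601287841797), (137.29502868652344, 22.528160095214844), 13.192864418029785)
shaft 54 yaw 0.22365698064019518 y at .65 0.19281495958334666
prong cloud 12 [0.68751981 0.2199294  0.05228033] lx,ly [0.2044 0.2087 0.2117] [0.0101 0.0171 0.0244]
gate yaw 0.020203443053931184 [ 0.77679286 -0.15043385  0.04663212] -0.22186377401120483 -0.08891708616514471
core [ 0.65741532 -0.01170054  0.03641035]
```

Add to h.py:
```python
from scipy.spatial.transform import Rotation as Ro
def st():
    o=robot.observe(); R=Ro.from_euler('xyz',o['orientation']).as_matrix(); return o,R
def go(x,y,z,yaw=None):
    o,R=st(); d=R.T@(np.array([x,y,z])-o['eef_pos'])/.03
    print('t',round(o['time'],2),'pos',o['eef_pos'].round(4),'rpy',o['orientation'].round(4),'F',o['ft_force'].round(2),'w',round(o['gripper_width'],4),'q',o['qpos'].round(2))
    print('units',d.round(3),'twist',None if yaw is None else round(o['orientation'][2]-yaw,4))
```

```text
(no output)
```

Call:
{"api": "move_arm", "payload": {
  "plan": [
    {"grip": 85, "linear": [-0.735, -0.522, 0]},
    {"grip": 85, "linear": [-0.735, -0.522, 0]},
    {"grip": 85, "linear": [-0.735, -0.522, 0]},
    {"grip": 85, "linear": [-0.735, -0.522, 0]},
    {"grip": 85, "linear": [-0.735, -0.522, 0]},
    {"grip": 85, "linear": [-0.735, -0.522, 0]},
    {"grip": 85, "linear": [-0.735, -0.522, 0]},
    {"grip": 85, "linear": [-0.735, -0.522, 0]},
    {"grip": 85, "linear": [-0.735, -0.522, 0]},
    {"grip": 85, "linear": [-0.735, -0.522, 0]},
    {"grip": 85, "linear": [-0.735, -0.522, 0]},
    {"grip": 85, "linear": [-0.735, -0.522, 0]}
  ]
}}

```text
invalid input
```

Call:
{"api": "move_arm", "payload": {
  "plan": [
    {"grip": 85, "linear": [-0.735, -0.522, 0]},
    {"grip": 85, "linear": [-0.735, -0.522, 0]},
    {"grip": 85, "linear": [-0.735, -0.522, 0]},
    {"grip": 85, "linear": [-0.735, -0.522, 0]},
    {"grip": 85, "linear": [-0.735, -0.522, 0]},
    {"grip": 85, "linear": [-0.735, -0.522, 0]},
    {"grip": 85, "linear": [0, 0, 0], "twist": 0.12},
    {"grip": 85, "linear": [0, 0, 0], "twist": 0.12},
    {"grip": 85, "linear": [0, 0, 0], "twist": 0.12},
    {"grip": 85, "linear": [0, 0, 0], "twist": 0.12},
    {"grip": 85, "linear": [0, 0, 0], "twist": 0.12},
    {"grip": 85, "linear": [0, 0, 0], "twist": 0.12}
  ]
}}

```text
invalid input
```

Call:
{"api": "move_arm", "payload": {
  "plan": [
    {"grip": 85, "linear": [0, 0, 0], "twist": 0.12},
    {"grip": 85, "linear": [0, 0, 0], "twist": 0.12},
    {"grip": 85, "linear": [0, 0, 0], "twist": 0.12},
    {"grip": 85, "linear": [0, 0, 0], "twist": 0.12},
    {"grip": 85, "linear": [0, 0, 0], "twist": 0.12},
    {"grip": 85, "linear": [0, 0, 0], "twist": 0.12},
    {"grip": 85, "linear": [0, 0, 0], "twist": 0.12},
    {"grip": 85, "linear": [0, 0, 0], "twist": 0.12},
    {"grip": 85, "linear": [0, 0, 0], "twist": 0.12},
    {"grip": 85, "linear": [0, 0, 0], "twist": 0.12},
    {"grip": 85, "linear": [0, 0, 0], "twist": 0.12},
    {"grip": 85, "linear": [0, 0, 0], "twist": 0.12}
  ]
}}

```text
time: 1.1
eef_pos: [0.2424, 0.5757, 0.2528]
orientation: [-3.141, 0.001, 1.297]
ft_force: [0.3, 0.5, 0.7]
gripper_width: 0.085
grip_force: 0.0
```

Call:
{"api": "move_arm", "payload": {
  "plan": [
    {"grip": 85, "linear": [0, 0, 0], "twist": 0.12},
    {"grip": 85, "linear": [0, 0, 0], "twist": 0.12},
    {"grip": 85, "linear": [0, 0, 0], "twist": 0.112},
    {"grip": 85, "linear": [0, 0, 0]},
    {"grip": 85, "linear": [0, 0, 0]}
  ]
}}

```text
invalid input
```

```bash
python3 -c "
from h import *
go(.4990,.1610,.055,.231)"
```

```text
t 1.1 pos [0.2424 0.5757 0.2528] rpy [-3.1414e+00  1.0000e-03  1.2971e+00] F [0.34 0.46 0.74] w 0.085 q [-1.37  0.7   0.23  1.58 -0.19  0.89 -1.35]
units [-10.991  11.973   6.603] twist 1.0661
```

Call:
{"api": "move_arm", "payload": {
  "plan": [
    {"grip": 85, "linear": [-0.6, 0.65, 0], "twist": 0},
    {"grip": 85, "linear": [-0.7, 0.76, 0], "twist": 0},
    {"grip": 85, "linear": [-0.7, 0.76, 0], "twist": 0},
    {"grip": 85, "linear": [-0.7, 0.76, 0], "twist": 0},
    {"grip": 85, "linear": [-0.7, 0.76, 0], "twist": 0},
    {"grip": 85, "linear": [-0.7, 0.76, 0], "twist": 0},
    {"grip": 85, "linear": [-0.7, 0.76, 0], "twist": 0},
    {"grip": 85, "linear": [-0.7, 0.76, 0], "twist": 0},
    {"grip": 85, "linear": [-0.7, 0.76, 0], "twist": 0},
    {"grip": 85, "linear": [-0.7, 0.76, 0], "twist": 0},
    {"grip": 85, "linear": [-0.7, 0.76, 0], "twist": 0},
    {"grip": 85, "linear": [-0.7, 0.76, 0], "twist": 0}
  ]
}}

```text
time: 2.1
eef_pos: [0.4377, 0.2629, 0.2531]
orientation: [-3.141, 0.0, 1.303]
ft_force: [0.9, 0.6, 0.4]
gripper_width: 0.0852
grip_force: 0.0
```

Call:
{"api": "move_arm", "payload": {
  "plan": [
    {"grip": 85, "linear": [-0.7, 0.76, 0], "twist": 0},
    {"grip": 85, "linear": [-0.7, 0.76, 0], "twist": 0},
    {"grip": 85, "linear": [-0.7, 0.76, 0], "twist": 0},
    {"grip": 85, "linear": [0, 0, 0], "twist": 0.118},
    {"grip": 85, "linear": [0, 0, 0], "twist": 0.118},
    {"grip": 85, "linear": [0, 0, 0], "twist": 0.118},
    {"grip": 85, "linear": [0, 0, 0], "twist": 0.118},
    {"grip": 85, "linear": [0, 0, 0], "twist": 0.118},
    {"grip": 85, "linear": [0, 0, 0], "twist": 0.118},
    {"grip": 85, "linear": [0, 0, 0], "twist": 0.118},
    {"grip": 85, "linear": [0, 0, 0], "twist": 0.118},
    {"grip": 85, "linear": [0, 0, 0], "twist": 0.118}
  ]
}}

```text
time: 3.1
eef_pos: [0.4863, 0.1855, 0.253]
orientation: [-3.141, 0.001, 0.235]
ft_force: [-0.5, 0.6, -1.2]
gripper_width: 0.0851
grip_force: 0.0
```

Call:
{"api": "move_arm", "payload": {
  "plan": [
    {"grip": 85, "linear": [0, 0, 0], "twist": 0},
    {"grip": 85, "linear": [0, 0, 0], "twist": 0}
  ]
}}

```text
time: 3.27
eef_pos: [0.4864, 0.1856, 0.253]
orientation: [3.141, 0.001, 0.244]
ft_force: [-0.2, -0.0, 0.4]
gripper_width: 0.0853
grip_force: 0.0
```

```bash
python3 -c "
from h import *
go(.4990,.1610,.055,.231)"
```

```text
t 3.27 pos [0.4864 0.1856 0.253 ] rpy [3.1412e+00 7.0000e-04 2.4440e-01] F [-0.23 -0.04  0.38] w 0.0853 q [-0.74  0.6   0.48  1.9  -0.39  0.74 -1.37]
units [0.214 0.894 6.6  ] twist 0.0134
```

Call:
{"api": "move_arm", "payload": {
  "plan": [
    {"grip": 85, "linear": [0.107, 0.447, 0.4], "twist": 0.01},
    {"grip": 85, "linear": [0.107, 0.447, 0.8], "twist": 0},
    {"grip": 85, "linear": [0, 0, 0.9], "twist": 0},
    {"grip": 85, "linear": [0, 0, 0.9], "twist": 0},
    {"grip": 85, "linear": [0, 0, 0.9], "twist": 0},
    {"grip": 85, "linear": [0, 0, 0.7], "twist": 0},
    {"grip": 85, "linear": [0, 0, 0], "twist": 0},
    {"grip": 85, "linear": [0, 0, 0], "twist": 0}
  ]
}}

```text
time: 3.93
eef_pos: [0.4987, 0.1606, 0.1148]
orientation: [-3.141, 0.002, 0.232]
ft_force: [-0.0, 0.5, 0.1]
gripper_width: 0.0851
grip_force: 0.0
```

```bash
python3 -c "
from h import *
go(.4990,.1610,.055,.231)
p,d=robot.grab_frame('top');q,d=robot.grab_frame('side')
cv2.imwrite('pics/a.png',np.hstack([cv2.resize(p[130:270,200:300],None,fx=4,fy=4),cv2.resize(q[110:250,220:320],None,fx=4,fy=4)]))"
```

```text
t 3.93 pos [0.4987 0.1606 0.1148] rpy [-3.1412e+00  2.1000e-03  2.3230e-01] F [-0.03  0.47  0.11] w 0.0851 q [-0.57  0.81  0.29  2.   -0.54  0.42 -1.21]
units [ 0.017 -0.01   1.994] twist 0.0013
```

View pics/a.png

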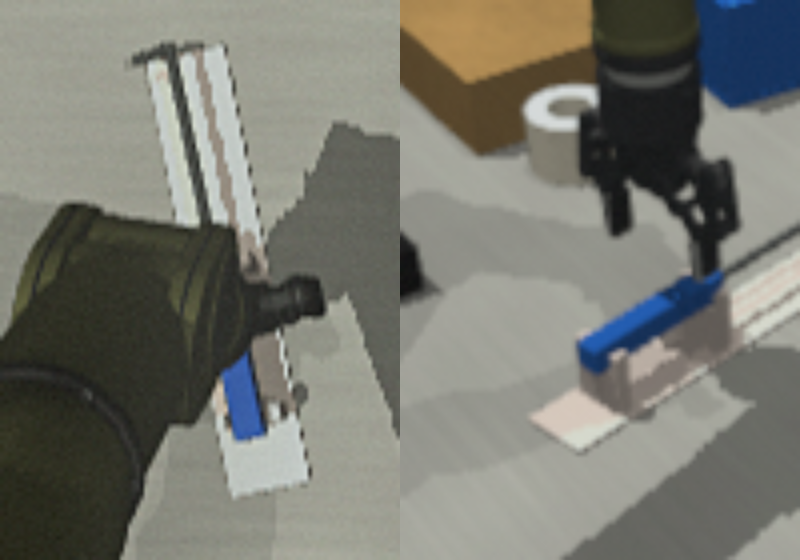

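The open gripper straddles the handle (side crop, about (660,270)) and lines up with it. I descend and close.

Call:
{"api": "move_arm", "payload": {
  "plan": [
    {"grip": 85, "linear": [0, 0, 0.6], "twist": 0},
    {"grip": 85, "linear": [0, 0, 0.6], "twist": 0},
    {"grip": 85, "linear": [0, 0, 0.5], "twist": 0},
    {"grip": 85, "linear": [0, 0, 0.3], "twist": 0},
    {"grip": 85, "linear": [0, 0, 0], "twist": 0},
    {"grip": 60, "linear": [0, 0, 0], "twist": 0},
    {"grip": 40, "linear": [0, 0, 0], "twist": 0},
    {"grip": 30, "linear": [0, 0, 0], "twist": 0},
    {"grip": 26, "linear": [0, 0, 0], "twist": 0},
    {"grip": 24, "linear": [0, 0, 0], "twist": 0},
    {"grip": 22, "linear": [0, 0, 0], "twist": 0},
    {"grip": 20, "linear": [0, 0, 0], "twist": 0}
  ]
}}

```text
time: 5.03
eef_pos: [0.4993, 0.1615, 0.0558]
orientation: [-3.141, -0.001, 0.231]
ft_force: [-0.9, 1.8, 5.3]
gripper_width: 0.0213
grip_force: 56.5
```

Call:
{"api": "move_arm", "payload": {
  "plan": [
    {"grip": 15, "linear": [0, 0, 0], "twist": 0},
    {"grip": 5, "linear": [0, 0, 0], "twist": 0},
    {"grip": 0, "linear": [0, 0, 0], "twist": 0},
    {"grip": 0, "linear": [0, 0, 0], "twist": 0},
    {"grip": 0, "linear": [0, 0, 0], "twist": 0},
    {"grip": 0, "linear": [0, 0, 0], "twist": 0}
  ]
}}

```text
time: 5.53
eef_pos: [0.4993, 0.1615, 0.0558]
orientation: [-3.141, -0.001, 0.231]
ft_force: [-1.2, 1.0, 6.3]
gripper_width: 0.0209
grip_force: 58.4
```

```bash
python3 -c "
from h import *
go(.4990,.1610,.055,.231)"
```

```text
t 5.53 pos [0.4993 0.1615 0.0558] rpy [-3.1406e+00 -8.0000e-04  2.3100e-01] F [-1.18  1.03  6.27] w 0.0209 q [-0.51  0.91  0.19  2.01 -0.58  0.28 -1.17]
units [-0.015  0.013  0.028] twist -0.0
```

Call:
{"api": "move_arm", "payload": {
  "plan": [
    {"grip": 0, "linear": [0, 0, -0.05], "twist": 0},
    {"grip": 0, "linear": [0, 0, -0.15], "twist": 0},
    {"grip": 0, "linear": [0, 0, -0.3], "twist": 0},
    {"grip": 0, "linear": [0, 0, -0.4], "twist": 0},
    {"grip": 0, "linear": [0, 0, -0.4], "twist": 0},
    {"grip": 0, "linear": [0, 0, -0.4], "twist": 0},
    {"grip": 0, "linear": [0, 0, -0.4], "twist": 0},
    {"grip": 0, "linear": [0, 0, -0.4], "twist": 0},
    {"grip": 0, "linear": [0, 0, -0.3], "twist": 0},
    {"grip": 0, "linear": [0, 0, -0.1], "twist": 0},
    {"grip": 0, "linear": [0, 0, 0], "twist": 0}
  ]
}}

```text
time: 6.45
eef_pos: [0.4995, 0.1609, 0.1431]
orientation: [-3.142, -0.001, 0.231]
ft_force: [-0.5, 0.2, -2.0]
gripper_width: 0.0212
grip_force: 58.7
```

```bash
cat > tip.py <<'E'
from h import *
# measure dark shaft/prong tip in both views around the expected hook (rod origin = tcp - .012 along x)
def hook(off=.012,save=None):
    o,R=st(); yaw=o['orientation'][2]; c,s=np.cos(yaw),np.sin(yaw); t=o['eef_pos']
    zr=t[2]-.003
    for n in('top','side'):
        p,d=robot.grab_frame(n); C=cloud(n,d.astype(float)); X,Y,Z=np.moveaxis(C,2,0)
        V=p.max(2); dx,dy=X-t[0],Y-t[1]; lx=dx*c+dy*s+off; ly=-dx*s+dy*c
        g=(abs(Z-zr)<.02)&(lx>.08)&(lx<.205)&(abs(ly)<.02)
        k=np.polyfit(lx[g],ly[g],1); kz=np.polyfit(lx[g],Z[g],1)
        h=(abs(Z-zr)<.02)&(lx>.19)&(lx<.25)&(ly>.009)&(ly<.04)
        print(n,'shaft',g.sum(),'yaw err',k[0].round(4),'ly@150',np.polyval(k,.15).round(4),'z@90,200',np.polyval(kz,[.09,.2]).round(4),'prong',h.sum(),'lx med',np.median(lx[h]).round(4),'ly max',np.percentile(ly[h],97).round(4) if h.any() else '', 'zr',round(zr,4),'z prong',np.median(Z[h]).round(4))
        if save: cv2.imwrite(f'pics/{save}_{n}.png',p)
E
python3 -c "
from tip import *
go(.4990,.1610,.141,.231); hook()"
```

```text
t 6.45 pos [0.4995 0.1609 0.1431] rpy [-3.1415e+00 -1.4000e-03  2.3090e-01] F [-0.48  0.21 -2.03] w 0.0212 q [-0.6   0.76  0.34  1.98 -0.52  0.48 -1.23]
units [-0.016 -0.006  0.071] twist -0.0001
top shaft 138 yaw err -0.002 ly@150 -0.0012 z@90,200 [0.1427 0.1424] prong 19 lx med 0.2101 ly max 0.025 zr 0.1401 z prong 0.1423
side shaft 77 yaw err 0.0003 ly@150 -0.0045 z@90,200 [0.1383 0.1382] prong 10 lx med 0.2083 ly max 0.0212 zr 0.1401 z prong 0.138
```

Call:
{"api": "move_arm", "payload": {
  "plan": [
    {"grip": 0, "linear": [0, 0, 0], "twist": 0.058},
    {"grip": 0, "linear": [0, 0, 0], "twist": 0.058},
    {"grip": 0, "linear": [-0.15, 0.25, 0], "twist": 0},
    {"grip": 0, "linear": [-0.3, 0.5, 0], "twist": 0},
    {"grip": 0, "linear": [-0.37, 0.7, 0], "twist": 0},
    {"grip": 0, "linear": [-0.37, 0.7, 0], "twist": 0},
    {"grip": 0, "linear": [-0.37, 0.7, 0], "twist": 0},
    {"grip": 0, "linear": [-0.37, 0.7, 0], "twist": 0},
    {"grip": 0, "linear": [-0.37, 0.7, 0], "twist": 0},
    {"grip": 0, "linear": [-0.37, 0.7, 0], "twist": 0},
    {"grip": 0, "linear": [-0.37, 0.7, 0], "twist": 0},
    {"grip": 0, "linear": [-0.37, 0.7, 0], "twist": 0}
  ]
}}

```text
time: 7.55
eef_pos: [0.4182, -0.0417, 0.1421]
orientation: [3.141, 0.001, 0.116]
ft_force: [-0.0, -0.7, -2.5]
gripper_width: 0.0209
grip_force: 58.9
```

Call:
{"api": "move_arm", "payload": {
  "plan": [
    {"grip": 0, "linear": [-0.37, 0.7, 0], "twist": 0},
    {"grip": 0, "linear": [-0.37, 0.7, 0], "twist": 0},
    {"grip": 0, "linear": [-0.37, 0.7, 0], "twist": 0},
    {"grip": 0, "linear": [-0.37, 0.7, 0], "twist": 0},
    {"grip": 0, "linear": [-0.37, 0.7, 0], "twist": 0},
    {"grip": 0, "linear": [-0.37, 0.7, 0], "twist": 0},
    {"grip": 0, "linear": [-0.37, 0.7, 0], "twist": 0},
    {"grip": 0, "linear": [-0.37, 0.7, 0], "twist": 0},
    {"grip": 0, "linear": [-0.3, 0.5, 0], "twist": 0},
    {"grip": 0, "linear": [-0.15, 0.25, 0], "twist": 0},
    {"grip": 0, "linear": [0, 0, 0], "twist": 0},
    {"grip": 0, "linear": [0, 0, 0], "twist": 0}
  ]
}}

```text
time: 8.55
eef_pos: [0.3393, -0.2406, 0.1421]
orientation: [-3.141, 0.0, 0.115]
ft_force: [-0.0, 0.4, -2.4]
gripper_width: 0.0212
grip_force: 59.0
```

```bash
python3 -c "
from tip import *
go(.3437,-.2416,.048,.115); hook(save='pre')"
```

```text
t 8.55 pos [ 0.3393 -0.2406  0.1421] rpy [-3.1405e+00  3.0000e-04  1.1510e-01] F [-0.04  0.44 -2.37] w 0.0212 q [ 0.44  0.67  0.1   2.29 -0.32  0.2  -0.62]
units [0.143 0.054 3.137] twist 0.0001
top shaft 147 yaw err -0.001 ly@150 -0.0005 z@90,200 [0.1406 0.141 ] prong 20 lx med 0.2111 ly max 0.0264 zr 0.1391 z prong 0.1416
side shaft 143 yaw err -0.0012 ly@150 -0.0033 z@90,200 [0.1391 0.1387] prong 20 lx med 0.2104 ly max 0.0242 zr 0.1391 z prong 0.1387
```

Call:
{"api": "move_arm", "payload": {
  "plan": [
    {"grip": 0, "linear": [0.05, 0, 0.2], "twist": 0},
    {"grip": 0, "linear": [0.05, 0, 0.4], "twist": 0},
    {"grip": 0, "linear": [0, 0, 0.5], "twist": 0},
    {"grip": 0, "linear": [0, 0, 0.5], "twist": 0},
    {"grip": 0, "linear": [0, 0, 0.5], "twist": 0},
    {"grip": 0, "linear": [0, 0, 0.5], "twist": 0},
    {"grip": 0, "linear": [0, 0, 0.35], "twist": 0},
    {"grip": 0, "linear": [0, 0, 0.15], "twist": 0},
    {"grip": 0, "linear": [0, 0, 0], "twist": 0},
    {"grip": 0, "linear": [0, 0, 0], "twist": 0}
  ]
}}

```text
time: 9.48
eef_pos: [0.3475, -0.2427, 0.0663]
orientation: [-3.133, 0.009, 0.116]
ft_force: [0.5, 0.4, -2.8]
gripper_width: 0.0208
grip_force: 59.5
```

```bash
python3 -c "
from tip import *
go(.3437,-.2416,.048,.115); hook(save='pre2')
p=cv2.imread('pics/pre2_top.png');q=cv2.imread('pics/pre2_side.png')
cv2.imwrite('pics/b.png',np.hstack([cv2.resize(p[100:250,330:430],None,fx=4,fy=4),cv2.resize(q[170:320,340:440],None,fx=4,fy=4)]))"
```

```text
t 9.48 pos [ 0.3475 -0.2427  0.0663] rpy [-3.1327  0.0086  0.1161] F [ 0.46  0.43 -2.76] w 0.0208 q [ 0.48  0.84  0.04  2.29 -0.95  0.04  0.  ]
units [-0.115 -0.046  0.611] twist 0.0011
top shaft 128 yaw err -0.0023 ly@150 -0.0003 z@90,200 [0.0651 0.0633] prong 18 lx med 0.2113 ly max 0.0294 zr 0.0633 z prong 0.0633
side shaft 129 yaw err -0.0043 ly@150 -0.004 z@90,200 [0.0625 0.0616] prong 16 lx med 0.2083 ly max 0.0313 zr 0.0633 z prong 0.0615
```

View pics/b.png

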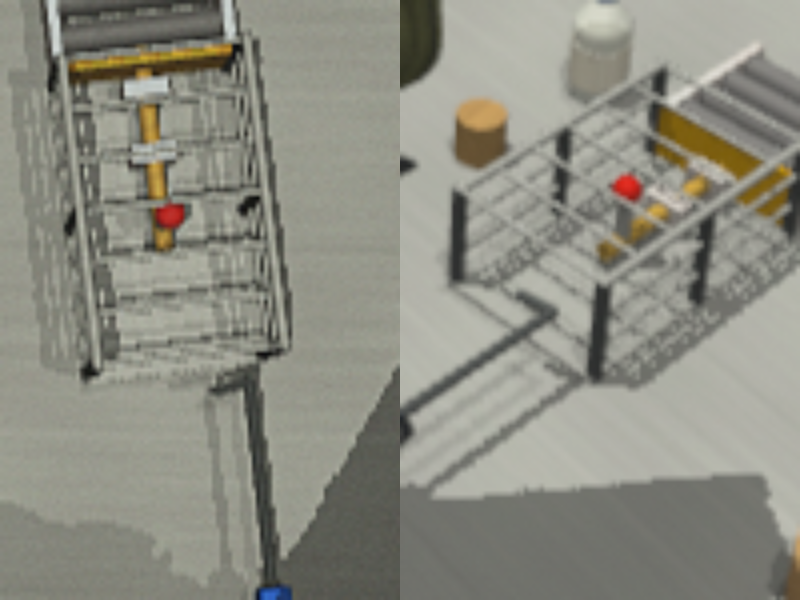

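The hook sits just outside the mouth: shaft at (250,370) in the top crop, inside the right post at (275,350). The wrist hit a joint limit at the near reach, so I enter at this height (rod z 63 mm, within the opening) and lower once inside.

Call:
{"api": "move_arm", "payload": {
  "plan": [
    {"grip": 0, "linear": [0.1, 0, 0], "twist": 0},
    {"grip": 0, "linear": [0.3, 0, 0], "twist": 0},
    {"grip": 0, "linear": [0.4, 0, 0], "twist": 0},
    {"grip": 0, "linear": [0.4, 0, 0], "twist": 0},
    {"grip": 0, "linear": [0.4, 0, 0], "twist": 0},
    {"grip": 0, "linear": [0.3, 0, 0], "twist": 0},
    {"grip": 0, "linear": [0.1, 0, 0], "twist": 0},
    {"grip": 0, "linear": [0, 0, 0], "twist": 0},
    {"grip": 0, "linear": [0, 0, 0], "twist": 0}
  ]
}}

```text
time: 10.33
eef_pos: [0.4062, -0.2365, 0.0663]
orientation: [-3.133, 0.009, 0.115]
ft_force: [-0.6, 0.5, -3.4]
gripper_width: 0.0212
grip_force: 59.5
```

```bash
cat >> h.py <<'E'
K=np.array([.6667,-.162]); A=.115
def uv(yaw=A,k=K):
    o,R=st(); d=o['eef_pos'][:2]-k; c,s=np.cos(A),np.sin(A); print('uv mm',((c*d[0]+s*d[1])*1e3).round(1),((-s*d[0]+c*d[1])*1e3).round(1),'z',(o['eef_pos'][2]*1e3).round(1))
    f=o['ft_force']; print('F along u,v,z',(c*f[0]+s*f[1]).round(2),(-s*f[0]+c*f[1]).round(2),f[2].round(2))
E
python3 -c "
from h import *
go(.3437,-.2416,.048,.115); uv()"
```

```text
t 10.33 pos [ 0.4062 -0.2365  0.0663] rpy [-3.1331  0.0088  0.1149] F [-0.6   0.52 -3.38] w 0.0212 q [ 0.29  0.87  0.24  2.16 -0.94  0.23 -0.08]
units [-2.083 -0.065  0.629] twist -0.0001
uv mm -267.4 -44.1 z 66.3
F along u,v,z -0.53 0.58 -3.38
```

Call:
{"api": "move_arm", "payload": {
  "plan": [
    {"grip": 0, "linear": [0, 0.03, 0.1], "twist": 0},
    {"grip": 0, "linear": [0, 0.03, 0.2], "twist": 0},
    {"grip": 0, "linear": [0, 0.03, 0.18], "twist": 0},
    {"grip": 0, "linear": [0.1, 0.03, 0.08], "twist": 0},
    {"grip": 0, "linear": [0.2, 0, 0], "twist": 0},
    {"grip": 0, "linear": [0.3, 0, 0], "twist": 0},
    {"grip": 0, "linear": [0.3, 0, 0], "twist": 0},
    {"grip": 0, "linear": [0.2, 0, 0], "twist": 0},
    {"grip": 0, "linear": [0.1, 0, 0], "twist": 0},
    {"grip": 0, "linear": [0, 0, 0], "twist": 0},
    {"grip": 0, "linear": [0, 0, 0], "twist": 0}
  ]
}}

```text
time: 11.25
eef_pos: [0.4425, -0.2359, 0.049]
orientation: [-3.133, 0.009, 0.115]
ft_force: [-0.4, 0.2, -3.0]
gripper_width: 0.0212
grip_force: 59.5
```

```bash
python3 -c "
from tip import *
go(.3437,-.2416,.048,.115); uv(); hook(save='in1')"
```

```text
t 11.25 pos [ 0.4425 -0.2359  0.049 ] rpy [-3.1333  0.0086  0.1149] F [-0.36  0.17 -3.  ] w 0.0212 q [ 0.23  0.93  0.29  2.07 -0.92  0.29 -0.14]
units [-3.294 -0.189  0.065] twist -0.0001
uv mm -231.2 -47.7 z 49.0
F along u,v,z -0.34 0.21 -3.0
top shaft 161 yaw err -0.1081 ly@150 -0.006 z@90,200 [0.0474 0.0463] prong 18 lx med 0.2111 ly max 0.0249 zr 0.046 z prong 0.0472
side shaft 135 yaw err -0.0549 ly@150 -0.008 z@90,200 [0.0462 0.0414] prong 17 lx med 0.237 ly max 0.04 zr 0.046 z prong 0.0429
```

Call:
{"api": "move_arm", "payload": {
  "plan": [
    {"grip": 0, "linear": [0.15, 0, 0], "twist": 0},
    {"grip": 0, "linear": [0.3, 0, 0], "twist": 0},
    {"grip": 0, "linear": [0.3, 0, 0], "twist": 0},
    {"grip": 0, "linear": [0.3, 0, 0], "twist": 0},
    {"grip": 0, "linear": [0.3, 0, 0], "twist": 0},
    {"grip": 0, "linear": [0.3, 0, 0], "twist": 0},
    {"grip": 0, "linear": [0.1, 0, 0], "twist": 0},
    {"grip": 0, "linear": [0, 0, 0], "twist": 0},
    {"grip": 0, "linear": [0, 0, 0], "twist": 0}
  ]
}}

```text
time: 12.1
eef_pos: [0.4947, -0.2299, 0.0485]
orientation: [-3.133, 0.009, 0.115]
ft_force: [-0.2, -0.1, -2.3]
gripper_width: 0.0215
grip_force: 59.5
```

```bash
python3 -c "
from tip import *
go(.3437,-.2416,.048,.115); uv(); hook(save='in2')
p=cv2.imread('pics/in2_top.png');q=cv2.imread('pics/in2_side.png')
cv2.imwrite('pics/c.png',np.hstack([cv2.resize(p[100:200,340:410],None,fx=5.6,fy=5.6),cv2.resize(q[180:280,350:420],None,fx=5.6,fy=5.6)]))"
```

```text
t 12.1 pos [ 0.4947 -0.2299  0.0485] rpy [-3.1333  0.0087  0.115 ] F [-0.2  -0.12 -2.29] w 0.0215 q [ 0.13  0.97  0.4   1.94 -0.88  0.43 -0.26]
units [-5.044 -0.188  0.064] twist 0.0
uv mm -178.7 -47.7 z 48.5
F along u,v,z -0.21 -0.09 -2.29
top shaft 218 yaw err -0.01 ly@150 -0.0089 z@90,200 [0.0465 0.0463] prong 26 lx med 0.2126 ly max 0.0383 zr 0.0455 z prong 0.0442
side shaft 146 yaw err -0.0034 ly@150 -0.01 z@90,200 [0.0448 0.0437] prong 27 lx med 0.2343 ly max 0.0393 zr 0.0455 z prong 0.0295
```

View pics/c.png

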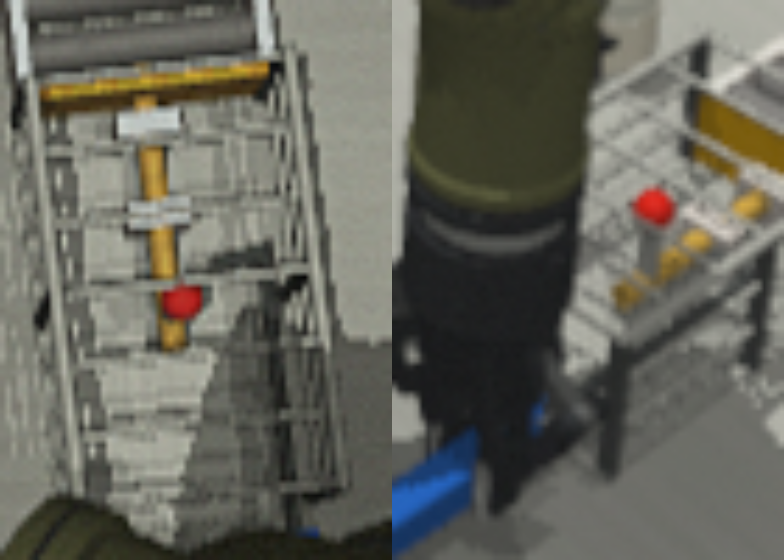

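The prong (top crop, (205–265,262)) is behind the red knob at (183,300) and clear to its right. I shift sideways to hook it.

Call:
{"api": "move_arm", "payload": {
  "plan": [
    {"grip": 0, "linear": [0, -0.1, 0], "twist": 0},
    {"grip": 0, "linear": [0, -0.2, 0], "twist": 0},
    {"grip": 0, "linear": [0, -0.2, 0], "twist": 0},
    {"grip": 0, "linear": [0, -0.2, 0], "twist": 0},
    {"grip": 0, "linear": [0, -0.2, 0], "twist": 0},
    {"grip": 0, "linear": [0, -0.1, 0], "twist": 0},
    {"grip": 0, "linear": [0, -0.09, 0], "twist": 0},
    {"grip": 0, "linear": [0, 0, 0], "twist": 0},
    {"grip": 0, "linear": [0, 0, 0], "twist": 0}
  ]
}}

```text
time: 12.95
eef_pos: [0.4913, -0.1976, 0.049]
orientation: [-3.134, 0.008, 0.115]
ft_force: [0.4, -0.2, -3.4]
gripper_width: 0.0211
grip_force: 59.5
```

```bash
python3 -c "
from tip import *
uv(); p,d=robot.grab_frame('top')
cv2.imwrite('pics/d.png',cv2.resize(p[100:200,340:410],None,fx=6,fy=6,interpolation=cv2.INTER_CUBIC))"
```

```text
uv mm -178.4 -15.2 z 49.0
F along u,v,z 0.36 -0.25 -3.41
```

View pics/d.png

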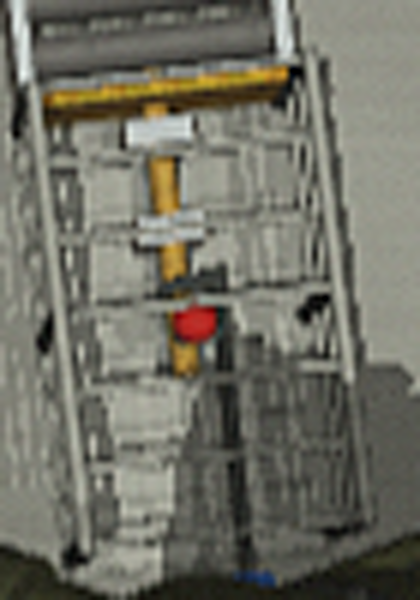

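The prong lies across behind the knob (165–225, 285), shaft to its right at x≈228, no contact force. I begin the pull.

Call:
{"api": "move_arm", "payload": {
  "plan": [
    {"grip": 0, "linear": [-0.1, 0, 0], "twist": 0},
    {"grip": 0, "linear": [-0.1, 0, 0], "twist": 0},
    {"grip": 0, "linear": [-0.1, 0, 0], "twist": 0},
    {"grip": 0, "linear": [0, 0, 0], "twist": 0}
  ]
}}

```text
time: 13.33
eef_pos: [0.481, -0.199, 0.0491]
orientation: [-3.133, 0.009, 0.113]
ft_force: [-1.0, 0.6, -2.6]
gripper_width: 0.0213
grip_force: 59.5
```

```bash
python3 -c "
from h import *
uv()"
```

```text
uv mm -188.7 -15.4 z 49.1
F along u,v,z -0.9 0.71 -2.64
```

Call:
{"api": "move_arm", "payload": {
  "plan": [
    {"grip": 0, "linear": [-0.05, 0, 0], "twist": 0},
    {"grip": 0, "linear": [-0.05, 0, 0], "twist": 0},
    {"grip": 0, "linear": [0, 0, 0], "twist": 0}
  ]
}}

```text
time: 13.58
eef_pos: [0.4794, -0.1989, 0.0491]
orientation: [-3.133, 0.008, 0.115]
ft_force: [0.8, -0.2, -3.1]
gripper_width: 0.0214
grip_force: 59.5
```

Call:
{"api": "move_arm", "payload": {
  "plan": [
    {"grip": 0, "linear": [-0.05, 0, 0], "twist": 0},
    {"grip": 0, "linear": [-0.05, 0, 0], "twist": 0},
    {"grip": 0, "linear": [0, 0, 0], "twist": 0}
  ]
}}

```text
time: 13.83
eef_pos: [0.4784, -0.1991, 0.0493]
orientation: [-3.134, 0.005, 0.116]
ft_force: [4.9, 0.7, -3.7]
gripper_width: 0.021
grip_force: 59.4
```

Call:
{"api": "move_arm", "payload": {
  "plan": [
    {"grip": 0, "linear": [-0.05, 0, 0], "twist": 0},
    {"grip": 0, "linear": [-0.05, 0, 0], "twist": 0},
    {"grip": 0, "linear": [0, 0, 0], "twist": 0}
  ]
}}

```text
time: 14.08
eef_pos: [0.4756, -0.1995, 0.0493]
orientation: [-3.134, 0.004, 0.116]
ft_force: [5.1, 0.2, -3.6]
gripper_width: 0.0214
grip_force: 59.4
```

```bash
python3 -c "
from h import *
uv()"
```

```text
uv mm -194.1 -15.3 z 49.3
F along u,v,z 5.08 -0.36 -3.62
```

Call:
{"api": "move_arm", "payload": {
  "plan": [
    {"grip": 0, "linear": [-0.05, 0, 0], "twist": 0},
    {"grip": 0, "linear": [-0.05, 0, 0], "twist": 0},
    {"grip": 0, "linear": [-0.05, 0, 0], "twist": 0},
    {"grip": 0, "linear": [-0.05, 0, 0], "twist": 0},
    {"grip": 0, "linear": [-0.05, 0, 0], "twist": 0},
    {"grip": 0, "linear": [-0.05, 0, 0], "twist": 0},
    {"grip": 0, "linear": [-0.05, 0, 0], "twist": 0},
    {"grip": 0, "linear": [-0.05, 0, 0], "twist": 0},
    {"grip": 0, "linear": [-0.05, 0, 0], "twist": 0},
    {"grip": 0, "linear": [-0.05, 0, 0], "twist": 0},
    {"grip": 0, "linear": [-0.05, 0, 0], "twist": 0},
    {"grip": 0, "linear": [0, 0, 0], "twist": 0}
  ]
}}

```text
time: 15.08
eef_pos: [0.4592, -0.2015, 0.0494]
orientation: [-3.134, 0.004, 0.116]
ft_force: [5.3, 0.4, -3.8]
gripper_width: 0.0211
grip_force: 59.4
```

```bash
python3 -c "
from h import *
uv()"
```

```text
uv mm -210.7 -15.4 z 49.4
F along u,v,z 5.31 -0.17 -3.76
```

Call:
{"api": "move_arm", "payload": {
  "plan": [
    {"grip": 0, "linear": [-0.04, 0, 0], "twist": 0},
    {"grip": 0, "linear": [-0.04, 0, 0], "twist": 0},
    {"grip": 0, "linear": [0, 0, 0], "twist": 0}
  ]
}}

```text
time: 15.33
eef_pos: [0.4569, -0.2018, 0.0494]
orientation: [-3.134, 0.004, 0.116]
ft_force: [4.7, 0.7, -3.2]
gripper_width: 0.0211
grip_force: 59.3
```

Now about 22 mm drawn. I continue in ~3 mm steps, watching the force.

Call:
{"api": "move_arm", "payload": {
  "plan": [
    {"grip": 0, "linear": [-0.05, 0, 0], "twist": 0},
    {"grip": 0, "linear": [-0.05, 0, 0], "twist": 0},
    {"grip": 0, "linear": [0, 0, 0], "twist": 0}
  ]
}}

```text
time: 15.58
eef_pos: [0.4538, -0.2022, 0.0495]
orientation: [-3.134, 0.004, 0.116]
ft_force: [4.9, 0.3, -4.5]
gripper_width: 0.0211
grip_force: 59.3
```

Call:
{"api": "move_arm", "payload": {
  "plan": [
    {"grip": 0, "linear": [-0.05, 0, 0], "twist": 0},
    {"grip": 0, "linear": [-0.05, 0, 0], "twist": 0},
    {"grip": 0, "linear": [0, 0, 0], "twist": 0}
  ]
}}

```text
time: 15.83
eef_pos: [0.4509, -0.2025, 0.0495]
orientation: [-3.134, 0.004, 0.116]
ft_force: [5.0, 0.8, -4.4]
gripper_width: 0.0208
grip_force: 59.3
```

Call:
{"api": "move_arm", "payload": {
  "plan": [
    {"grip": 0, "linear": [-0.05, 0, 0], "twist": 0},
    {"grip": 0, "linear": [-0.05, 0, 0], "twist": 0},
    {"grip": 0, "linear": [0, 0, 0], "twist": 0}
  ]
}}

```text
time: 16.08
eef_pos: [0.4492, -0.2029, 0.0496]
orientation: [-3.135, 0.002, 0.116]
ft_force: [8.3, 1.5, -5.4]
gripper_width: 0.0212
grip_force: 59.2
```

Call:
{"api": "move_arm", "payload": {
  "plan": [
    {"grip": 0, "linear": [-0.04, 0, 0], "twist": 0},
    {"grip": 0, "linear": [0, 0, 0], "twist": 0}
  ]
}}

```text
time: 16.25
eef_pos: [0.4491, -0.2029, 0.0496]
orientation: [-3.135, 0.001, 0.117]
ft_force: [9.6, 1.1, -5.5]
gripper_width: 0.0214
grip_force: 59.1
```

Call:
{"api": "move_arm", "payload": {
  "plan": [
    {"grip": 0, "linear": [-0.06, 0, 0], "twist": 0},
    {"grip": 0, "linear": [0, 0, 0], "twist": 0}
  ]
}}

```text
time: 16.42
eef_pos: [0.449, -0.2031, 0.0498]
orientation: [-3.136, -0.002, 0.118]
ft_force: [12.8, 1.4, -6.2]
gripper_width: 0.0211
grip_force: 59.0
```

```bash
python3 -c "
from h import *
uv();uv()"
```

```text
uv mm -220.9 -15.8 z 49.8
F along u,v,z 12.92 -0.11 -6.21
uv mm -220.9 -15.8 z 49.8
F along u,v,z 12.92 -0.11 -6.21
```

Call:
{"api": "move_arm", "payload": {
  "plan": [
    {"grip": 0, "linear": [-0.055, 0, 0], "twist": 0},
    {"grip": 0, "linear": [0, 0, 0], "twist": 0},
    {"grip": 0, "linear": [0, 0, 0], "twist": 0}
  ]
}}

```text
time: 16.67
eef_pos: [0.4489, -0.2031, 0.0499]
orientation: [-3.136, -0.004, 0.118]
ft_force: [14.8, 2.6, -5.5]
gripper_width: 0.0211
grip_force: 59.1
```

```bash
python3 -c "
from h import *
uv()"
```

```text
uv mm -221.1 -15.8 z 49.9
F along u,v,z 15.03 0.88 -5.48
```

Call:
{"api": "move_arm", "payload": {
  "plan": [
    {"grip": 0, "linear": [-0.02, 0, 0], "twist": 0},
    {"grip": 0, "linear": [0, 0, 0], "twist": 0},
    {"grip": 0, "linear": [0, 0, 0], "twist": 0},
    {"grip": 0, "linear": [0, 0, 0], "twist": 0}
  ]
}}

```text
time: 17.0
eef_pos: [0.4489, -0.2031, 0.05]
orientation: [-3.137, -0.005, 0.119]
ft_force: [15.4, 3.2, -5.2]
gripper_width: 0.0213
grip_force: 59.1
```

Call:
{"api": "move_arm", "payload": {
  "plan": [
    {"grip": 0, "linear": [0, 0, 0], "twist": 0},
    {"grip": 0, "linear": [0, 0, 0], "twist": 0},
    {"grip": 0, "linear": [0, 0, 0], "twist": 0},
    {"grip": 0, "linear": [0, 0, 0], "twist": 0},
    {"grip": 0, "linear": [0, 0, 0], "twist": 0}
  ]
}}

```text
time: 17.42
eef_pos: [0.4489, -0.2031, 0.05]
orientation: [-3.136, -0.005, 0.119]
ft_force: [16.6, 2.0, -5.5]
gripper_width: 0.0212
grip_force: 59.1
```

Call:
{"api": "move_arm", "payload": {
  "plan": [
    {"grip": 0, "linear": [0, 0, 0], "twist": 0},
    {"grip": 0, "linear": [0, 0, 0], "twist": 0},
    {"grip": 0, "linear": [0, 0, 0], "twist": 0},
    {"grip": 0, "linear": [0, 0, 0], "twist": 0},
    {"grip": 0, "linear": [0, 0, 0], "twist": 0}
  ]
}}

```text
time: 17.83
eef_pos: [0.4489, -0.2031, 0.05]
orientation: [-3.136, -0.005, 0.119]
ft_force: [17.1, 2.1, -6.4]
gripper_width: 0.0208
grip_force: 59.1
```

```bash
python3 -c "
from h import *
uv()"
```

```text
uv mm -221.1 -15.8 z 50.0
F along u,v,z 17.18 0.1 -6.44
```

Call:
{"api": "move_arm", "payload": {
  "plan": [
    {"grip": 0, "linear": [0, 0, 0], "twist": 0},
    {"grip": 0, "linear": [0, 0, 0], "twist": 0},
    {"grip": 0, "linear": [0, 0, 0], "twist": 0},
    {"grip": 0, "linear": [0, 0, 0], "twist": 0},
    {"grip": 0, "linear": [0, 0, 0], "twist": 0},
    {"grip": 0, "linear": [0, 0, 0], "twist": 0}
  ]
}}

```text
time: 18.33
eef_pos: [0.4489, -0.2031, 0.05]
orientation: [-3.136, -0.005, 0.119]
ft_force: [16.0, 1.5, -5.6]
gripper_width: 0.021
grip_force: 59.1
```

Call:
{"api": "move_arm", "payload": {
  "plan": [
    {"grip": 0, "linear": [0.05, 0, 0], "twist": 0},
    {"grip": 0, "linear": [0.05, 0, 0], "twist": 0},
    {"grip": 0, "linear": [0.1, 0, 0], "twist": 0},
    {"grip": 0, "linear": [0.1, 0, 0], "twist": 0},
    {"grip": 0, "linear": [0.1, 0, 0], "twist": 0},
    {"grip": 0, "linear": [0.1, 0, 0], "twist": 0},
    {"grip": 0, "linear": [0.1, 0, 0], "twist": 0},
    {"grip": 0, "linear": [0, 0, 0], "twist": 0},
    {"grip": 0, "linear": [0, 0, 0], "twist": 0}
  ]
}}

```text
time: 19.08
eef_pos: [0.458, -0.2013, 0.0491]
orientation: [-3.133, 0.009, 0.115]
ft_force: [-0.0, -0.6, -2.0]
gripper_width: 0.0215
grip_force: 59.6
```

```bash
python3 -c "
from h import *
uv(); go(0,0,0,.115)"
```

```text
uv mm -211.8 -15.1 z 49.1
F along u,v,z -0.12 -0.62 -1.96
t 19.08 pos [ 0.458  -0.2013  0.0491] rpy [-3.1333  0.0086  0.1149] F [-0.05 -0.63 -1.96] w 0.0215 q [ 0.16  0.92  0.28  2.07 -0.92  0.28 -0.23]
units [-14.383  -8.4     1.831] twist -0.0001
```

Call:
{"api": "move_arm", "payload": {
  "plan": [
    {"grip": 0, "linear": [0, 0.1, 0], "twist": 0},
    {"grip": 0, "linear": [0, 0.2, 0], "twist": 0},
    {"grip": 0, "linear": [0, 0.2, 0], "twist": 0},
    {"grip": 0, "linear": [0, 0.2, 0], "twist": 0},
    {"grip": 0, "linear": [0, 0.2, 0], "twist": 0},
    {"grip": 0, "linear": [0, 0.1, 0], "twist": 0},
    {"grip": 0, "linear": [0, 0.09, 0], "twist": 0},
    {"grip": 0, "linear": [0, 0, 0], "twist": 0}
  ]
}}

```text
time: 19.75
eef_pos: [0.462, -0.2347, 0.049]
orientation: [-3.134, 0.008, 0.114]
ft_force: [-0.2, -0.4, -2.7]
gripper_width: 0.0211
grip_force: 59.6
```

```bash
python3 -c "
from tip import *
uv(); hook(save='out1')"
```

```text
uv mm -211.7 -48.7 z 49.0
F along u,v,z -0.24 -0.36 -2.68
top shaft 195 yaw err -0.0853 ly@150 -0.0075 z@90,200 [0.0464 0.0447] prong 20 lx med 0.2108 ly max 0.0268 zr 0.046 z prong 0.0458
side shaft 154 yaw err -0.0531 ly@150 -0.0096 z@90,200 [0.0445 0.0434] prong 12 lx med 0.2077 ly max 0.0391 zr 0.046 z prong 0.0434
```

Call:
{"api": "move_arm", "payload": {
  "plan": [
    {"grip": 0, "linear": [-0.15, 0, 0], "twist": 0},
    {"grip": 0, "linear": [-0.3, 0, 0], "twist": 0},
    {"grip": 0, "linear": [-0.3, 0, 0], "twist": 0},
    {"grip": 0, "linear": [-0.3, 0, 0], "twist": 0},
    {"grip": 0, "linear": [-0.3, 0, 0], "twist": 0},
    {"grip": 0, "linear": [-0.3, 0, 0], "twist": 0},
    {"grip": 0, "linear": [-0.15, 0, 0], "twist": 0},
    {"grip": 0, "linear": [0, 0, -0.2], "twist": 0},
    {"grip": 0, "linear": [0, 0, -0.3], "twist": 0},
    {"grip": 0, "linear": [0, 0, -0.2], "twist": 0},
    {"grip": 0, "linear": [0, 0, 0], "twist": 0}
  ]
}}

```text
time: 20.77
eef_pos: [0.4095, -0.2404, 0.0716]
orientation: [-3.135, 0.006, 0.115]
ft_force: [-0.3, -0.3, -2.5]
gripper_width: 0.0213
grip_force: 59.6
```

```bash
python3 -c "
from h import *
uv(); go(.3437,-.2416,.07,.115)"
```

```text
uv mm -264.5 -48.3 z 71.6
F along u,v,z -0.35 -0.23 -2.45
t 20.77 pos [ 0.4095 -0.2404  0.0716] rpy [-3.1349  0.0063  0.1154] F [-0.32 -0.27 -2.45] w 0.0213 q [ 0.29  0.86  0.24  2.15 -0.88  0.24 -0.14]
units [-2.182 -0.211  0.068] twist 0.0004
```

Call:
{"api": "move_arm", "payload": {
  "plan": [
    {"grip": 0, "linear": [-0.15, 0, 0], "twist": 0},
    {"grip": 0, "linear": [-0.3, 0, 0], "twist": 0},
    {"grip": 0, "linear": [-0.3, 0, 0], "twist": 0},
    {"grip": 0, "linear": [-0.3, 0, 0], "twist": 0},
    {"grip": 0, "linear": [-0.3, 0, 0], "twist": 0},
    {"grip": 0, "linear": [-0.3, 0, 0], "twist": 0},
    {"grip": 0, "linear": [-0.25, 0, 0], "twist": 0},
    {"grip": 0, "linear": [-0.15, 0, 0], "twist": 0},
    {"grip": 0, "linear": [0, 0, 0], "twist": 0},
    {"grip": 0, "linear": [0, 0, 0], "twist": 0}
  ]
}}

```text
time: 21.6
eef_pos: [0.3475, -0.2472, 0.0708]
orientation: [-3.133, 0.008, 0.114]
ft_force: [0.5, 0.5, -2.6]
gripper_width: 0.0211
grip_force: 59.5
```

```bash
python3 -c "
from tip import *
uv(); go(.3437,-.2416,.145,.115); hook(save='out2')
p=cv2.imread('pics/out2_top.png');q=cv2.imread('pics/out2_side.png')
cv2.imwrite('pics/e.png',np.hstack([cv2.resize(p[100:230,340:410],None,fx=4.5,fy=4.5),cv2.resize(q[170:300,345:435],None,fx=4.5,fy=4.5)]))"
```

```text
uv mm -326.8 -48.0 z 70.8
F along u,v,z 0.59 0.42 -2.57
t 21.6 pos [ 0.3475 -0.2472  0.0708] rpy [-3.1331  0.0078  0.1144] F [ 0.54  0.49 -2.57] w 0.0211 q [ 0.47  0.83  0.07  2.28 -0.91  0.07 -0.03]
units [-0.125 -0.222 -2.47 ] twist -0.0006
top shaft 127 yaw err 0.0018 ly@150 -0.0004 z@90,200 [0.0685 0.0681] prong 28 lx med 0.2143 ly max 0.0368 zr 0.0678 z prong 0.0692
side shaft 136 yaw err -0.0073 ly@150 -0.0039 z@90,200 [0.0663 0.0652] prong 28 lx med 0.2122 ly max 0.0362 zr 0.0678 z prong 0.0664
```

View pics/e.png

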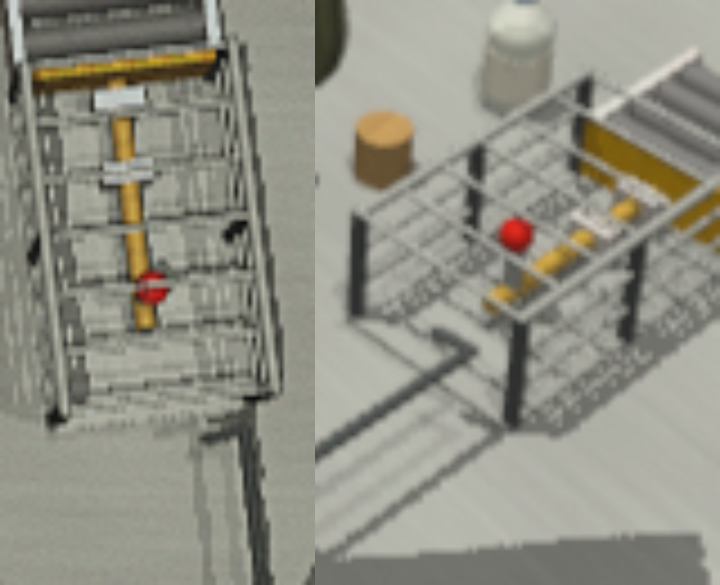

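Call:
{"api": "move_arm", "payload": {
  "plan": [
    {"grip": 0, "linear": [-0.05, 0, -0.2], "twist": 0},
    {"grip": 0, "linear": [-0.05, 0, -0.4], "twist": 0},
    {"grip": 0, "linear": [-0.1, 0, -0.5], "twist": 0},
    {"grip": 0, "linear": [0, 0, -0.5], "twist": 0},
    {"grip": 0, "linear": [0, 0, -0.5], "twist": 0},
    {"grip": 0, "linear": [0, 0, -0.3], "twist": 0},
    {"grip": 0, "linear": [0, 0, -0.1], "twist": 0},
    {"grip": 0, "linear": [0, 0, 0], "twist": -0.058},
    {"grip": 0, "linear": [0, 0, 0], "twist": -0.058},
    {"grip": 0, "linear": [0, 0, 0], "twist": 0}
  ]
}}

```text
time: 22.53
eef_pos: [0.3423, -0.248, 0.146]
orientation: [-3.132, 0.007, 0.233]
ft_force: [-1.2, -0.1, -2.4]
gripper_width: 0.0213
grip_force: 59.5
```

```bash
python3 -c "
from h import *
go(.4993,.1612,.143,.231)"
```

```text
t 22.53 pos [ 0.3423 -0.248   0.146 ] rpy [-3.1321  0.0068  0.233 ] F [-1.15 -0.12 -2.37] w 0.0213 q [ 0.32  0.69  0.33  2.26 -0.75  0.31 -0.03]
units [  8.242 -12.063   0.158] twist 0.002
```

Call:
{"api": "move_arm", "payload": {
  "plan": [
    {"grip": 0, "linear": [0.1, -0.2, 0], "twist": 0},
    {"grip": 0, "linear": [0.3, -0.4, 0], "twist": 0},
    {"grip": 0, "linear": [0.45, -0.66, 0], "twist": 0},
    {"grip": 0, "linear": [0.45, -0.66, 0], "twist": 0},
    {"grip": 0, "linear": [0.45, -0.66, 0], "twist": 0},
    {"grip": 0, "linear": [0.45, -0.66, 0], "twist": 0},
    {"grip": 0, "linear": [0.45, -0.66, 0], "twist": 0},
    {"grip": 0, "linear": [0.45, -0.66, 0], "twist": 0},
    {"grip": 0, "linear": [0.45, -0.66, 0], "twist": 0},
    {"grip": 0, "linear": [0.45, -0.66, 0], "twist": 0},
    {"grip": 0, "linear": [0.45, -0.66, 0], "twist": 0},
    {"grip": 0, "linear": [0.45, -0.66, 0], "twist": 0}
  ]
}}

```text
time: 23.53
eef_pos: [0.4357, -0.0026, 0.1466]
orientation: [-3.132, 0.008, 0.23]
ft_force: [1.0, -0.4, -3.3]
gripper_width: 0.021
grip_force: 59.5
```

Call:
{"api": "move_arm", "payload": {
  "plan": [
    {"grip": 0, "linear": [0.45, -0.66, 0], "twist": 0},
    {"grip": 0, "linear": [0.45, -0.66, 0], "twist": 0},
    {"grip": 0, "linear": [0.45, -0.66, 0], "twist": 0},
    {"grip": 0, "linear": [0.45, -0.66, 0], "twist": 0},
    {"grip": 0, "linear": [0.45, -0.66, 0], "twist": 0},
    {"grip": 0, "linear": [0.45, -0.66, 0], "twist": 0},
    {"grip": 0, "linear": [0.35, -0.5, 0], "twist": 0},
    {"grip": 0, "linear": [0.2, -0.3, 0], "twist": 0},
    {"grip": 0, "linear": [0.05, -0.1, 0], "twist": 0},
    {"grip": 0, "linear": [0, 0, 0], "twist": 0},
    {"grip": 0, "linear": [0, 0, 0], "twist": 0}
  ]
}}

```text
time: 24.45
eef_pos: [0.4982, 0.1588, 0.1474]
orientation: [-3.133, 0.008, 0.229]
ft_force: [-0.3, 1.0, -3.1]
gripper_width: 0.0211
grip_force: 59.5
```

```bash
python3 -c "
from tip import *
go(.4993,.1612,.0558,.231); hook()"
```

```text
t 24.45 pos [0.4982 0.1588 0.1474] rpy [-3.1332  0.0082  0.2289] F [-0.25  1.02 -3.12] w 0.0211 q [-0.74  0.82  0.61  1.99 -0.84  0.62 -0.9 ]
units [ 0.079 -0.044  3.054] twist -0.0021
top shaft 140 yaw err -0.0037 ly@150 -0.0013 z@90,200 [0.1456 0.1444] prong 18 lx med 0.2099 ly max 0.0246 zr 0.1444 z prong 0.1444
side shaft 78 yaw err -0.0036 ly@150 -0.0051 z@90,200 [0.1422 0.1403] prong 10 lx med 0.2085 ly max 0.0226 zr 0.1444 z prong 0.1403
```

Call:
{"api": "move_arm", "payload": {
  "plan": [
    {"grip": 0, "linear": [0.04, -0.02, 0.2], "twist": -0.002},
    {"grip": 0, "linear": [0.04, -0.02, 0.4], "twist": 0},
    {"grip": 0, "linear": [0, 0, 0.5], "twist": 0},
    {"grip": 0, "linear": [0, 0, 0.5], "twist": 0},
    {"grip": 0, "linear": [0, 0, 0.4], "twist": 0},
    {"grip": 0, "linear": [0, 0, 0.3], "twist": 0},
    {"grip": 0, "linear": [0, 0, 0.2], "twist": 0},
    {"grip": 0, "linear": [0, 0, 0.1], "twist": 0},
    {"grip": 0, "linear": [0, 0, 0], "twist": 0},
    {"grip": 0, "linear": [0, 0, 0], "twist": 0}
  ]
}}

```text
time: 25.38
eef_pos: [0.5004, 0.1622, 0.0695]
orientation: [-3.132, 0.007, 0.232]
ft_force: [0.2, -1.0, -3.3]
gripper_width: 0.0211
grip_force: 59.5
```

```bash
python3 -c "
from tip import *
go(.4993,.1612,.0558,.231)"
```

```text
t 25.38 pos [0.5004 0.1622 0.0695] rpy [-3.1324  0.007   0.2322] F [ 0.2  -0.96 -3.3 ] w 0.0211 q [-0.64  0.92  0.43  2.   -0.94  0.43 -0.82]
units [-0.04   0.027  0.457] twist 0.0012
```

Call:
{"api": "move_arm", "payload": {
  "plan": [
    {"grip": 0, "linear": [-0.04, 0.03, 0.1], "twist": 0},
    {"grip": 0, "linear": [0, 0, 0.1], "twist": 0},
    {"grip": 0, "linear": [0, 0, 0.1], "twist": 0},
    {"grip": 0, "linear": [0, 0, 0.05], "twist": 0},
    {"grip": 0, "linear": [0, 0, 0], "twist": 0},
    {"grip": 0, "linear": [0, 0, 0], "twist": 0}
  ]
}}

```text
time: 25.88
eef_pos: [0.4992, 0.1613, 0.0589]
orientation: [-3.132, 0.007, 0.233]
ft_force: [-0.0, -1.0, -2.7]
gripper_width: 0.0213
grip_force: 59.5
```

Call:
{"api": "move_arm", "payload": {
  "plan": [
    {"grip": 0, "linear": [0, 0, 0.03], "twist": 0},
    {"grip": 0, "linear": [0, 0, 0.03], "twist": 0},
    {"grip": 0, "linear": [0, 0, 0], "twist": 0},
    {"grip": 0, "linear": [0, 0, 0], "twist": 0}
  ]
}}

```text
time: 26.22
eef_pos: [0.4992, 0.1613, 0.0572]
orientation: [-3.132, 0.007, 0.233]
ft_force: [-0.4, 0.6, -1.5]
gripper_width: 0.0207
grip_force: 59.5
```

```bash
python3 -c "
from tip import *
go(.4993,.1612,.0558,.231)"
```

```text
t 26.22 pos [0.4992 0.1613 0.0572] rpy [-3.1323  0.0072  0.2327] F [-0.43  0.62 -1.54] w 0.0207 q [-0.62  0.94  0.38  2.01 -0.95  0.39 -0.81]
units [0.004 0.005 0.046] twist 0.0017
```

Call:
{"api": "move_arm", "payload": {
  "plan": [
    {"grip": 0, "linear": [0, 0, 0.03], "twist": 0},
    {"grip": 0, "linear": [0, 0, 0.015], "twist": 0},
    {"grip": 0, "linear": [0, 0, 0], "twist": 0},
    {"grip": 0, "linear": [0, 0, 0], "twist": 0}
  ]
}}

```text
time: 26.55
eef_pos: [0.4992, 0.1613, 0.0563]
orientation: [-3.132, 0.007, 0.233]
ft_force: [-1.6, -0.0, 4.7]
gripper_width: 0.0211
grip_force: 60.5
```

```bash
python3 -c "
from tip import *
go(.4993,.1612,.0552,.231); hook()"
```

```text
t 26.55 pos [0.4992 0.1613 0.0563] rpy [-3.1321  0.0067  0.2326] F [-1.61 -0.04  4.74] w 0.0211 q [-0.62  0.94  0.38  2.01 -0.95  0.39 -0.81]
units [0.002 0.004 0.037] twist 0.0016
top shaft 119 yaw err -0.0016 ly@150 -0.0013 z@90,200 [0.0551 0.0543] prong 16 lx med 0.2099 ly max 0.0244 zr 0.0533 z prong 0.0545
side shaft 73 yaw err 0.0178 ly@150 -0.0043 z@90,200 [0.052  0.0505] prong 10 lx med 0.2077 ly max 0.0206 zr 0.0533 z prong 0.0511
```

Seated, with about 7 N of contact. I release gently and rise.

Call:
{"api": "move_arm", "payload": {
  "plan": [
    {"grip": 22, "linear": [0, 0, 0], "twist": 0},
    {"grip": 24, "linear": [0, 0, 0], "twist": 0},
    {"grip": 28, "linear": [0, 0, 0], "twist": 0},
    {"grip": 40, "linear": [0, 0, 0], "twist": 0},
    {"grip": 60, "linear": [0, 0, 0], "twist": 0},
    {"grip": 80, "linear": [0, 0, 0], "twist": 0},
    {"grip": 85, "linear": [0, 0, 0], "twist": 0},
    {"grip": 85, "linear": [0, 0, 0], "twist": 0},
    {"grip": 85, "linear": [0, 0, 0], "twist": 0}
  ]
}}

```text
time: 27.4
eef_pos: [0.4992, 0.1613, 0.0559]
orientation: [-3.132, 0.007, 0.233]
ft_force: [0.3, 0.7, -0.7]
gripper_width: 0.0849
grip_force: 0.0
```

Call:
{"api": "move_arm", "payload": {
  "plan": [
    {"grip": 85, "linear": [0, 0, -0.2], "twist": 0},
    {"grip": 85, "linear": [0, 0, -0.5], "twist": 0},
    {"grip": 85, "linear": [0, 0, -0.7], "twist": 0},
    {"grip": 85, "linear": [0, 0, -0.8], "twist": 0},
    {"grip": 85, "linear": [0, 0, -0.8], "twist": 0},
    {"grip": 85, "linear": [0, 0, -0.8], "twist": 0},
    {"grip": 85, "linear": [-0.4, 0, -0.8], "twist": 0},
    {"grip": 85, "linear": [-0.8, 0, -0.4], "twist": 0},
    {"grip": 85, "linear": [-0.8, -0.4, 0], "twist": 0},
    {"grip": 85, "linear": [-0.6, -0.4, 0], "twist": 0},
    {"grip": 85, "linear": [0, 0, 0], "twist": 0},
    {"grip": 85, "linear": [0, 0, 0], "twist": 0}
  ]
}}

```text
time: 28.4
eef_pos: [0.4181, 0.1661, 0.2071]
orientation: [-3.131, 0.007, 0.234]
ft_force: [-0.1, -0.2, 0.5]
gripper_width: 0.0848
grip_force: 0.0
```

```bash
python3 -c "
from h import *
go(.4,.1,.25,.231)
p,d=robot.grab_frame('top');q,d2=robot.grab_frame('side')
np.savez('top0.npz',p=p,d=d);np.savez('side0.npz',p=q,d=d2)
a=cv2.resize(p[60:260,120:420],(570,380)); b=cv2.resize(q[130:270,230:470],(570,332))
cv2.imwrite('pics/f.png',cv2.resize(np.vstack([a,b]),None,fx=.84,fy=.84))"; python3 m2.py | egrep 'handle|shaft [0-9]|prong c|core'; python3 m.py | grep red
```

```text
t 28.4 pos [0.4181 0.1661 0.2071] rpy [-3.1315  0.0074  0.2339] F [-0.06 -0.15  0.51] w 0.0848 q [-0.87  0.65  0.66  2.15 -0.75  0.6  -1.  ]
units [-1.109  1.988 -1.442] twist 0.0029
top handle [0.49790799 0.15945062] 0.24087105676754406 ((496.3399658203125, 159.24191284179688), (121.50724792480469, 20.556533813476562), 13.312175750732422)
shaft 112 yaw 0.23163348505799863 y at .65 0.19599100170849024
prong cloud 23 [0.68962499 0.22170209 0.05411365] lx,ly [0.207  0.2104 0.2149] [0.01   0.0191 0.0282]
core [ 0.6613305  -0.00438885  0.0396743 ]
side handle [0.48223432 0.15033367] 0.23705621099701885 ((482.49517822265625, 149.4122772216797), (139.49021911621094, 24.748977661132812), 13.552739143371582)
shaft 56 yaw 0.23618071590962814 y at .65 0.19184712223715233
prong cloud 11 [0.68754746 0.22220901 0.05073576] lx,ly [0.2052 0.2088 0.2142] [0.0121 0.0185 0.0245]
core [ 0.65763906 -0.01225883  0.03595153]
red n 23 px 373.2608695652174 164.2173913043478 370 376 161 167 ray z68 [ 0.63569748 -0.16623227  0.068     ] cloud [ 0.63251852 -0.1642413   0.07670504]
red n 38 px 389.1578947368421 221.78947368421052 386 392 219 225 ray z68 [ 0.63516175 -0.16689903  0.068     ] cloud [ 0.631233   -0.17108945  0.07133518]
```

View pics/f.png

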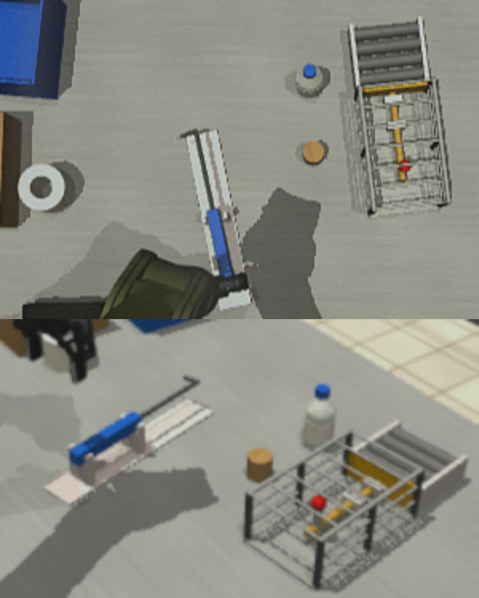

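The rod lies in both saddles as before, prong to the left, and the bolt is drawn about 31 mm. Nothing else has moved and the gripper is clear.

```bash
python3 -c "
from bench import robot
print(robot.job_done())"
```

```text
the job is handed in; nothing more can be done
None
```

The job is handed in: the bolt was drawn about 31 mm to its stop and held at about 16 N (readings 15–17 N) for over one second, and the rod lies back in both rack saddles with the gripper clear; the hand-in returned no verdict.

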